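Brace the square jar in the jar block and unscrew its tight cap

ROBOT

A 6-joint arm with a two-finger parallel gripper is mounted at the origin on a cart in front of the work surface, level with it; the furniture and walls round the work are solid. World frame = base frame: x ahead of the robot, y to its left, z up, the work surface at z = 0. Lengths are in m, angles in rad, forces in N, time in s.
With the tool pointing down it reaches from about 0.425 to 0.95 m from the base axis. Payload 14.7 kg.
Tool frame: the origin (TCP) lies midway between the tips of the shut fingers; the grasp point (between the pads) lies 19 mm behind it; x points along the fingers, y is the direction in which the jaws open and shut, and the axes are right-handed (so a half turn about x gives the same grasp; the last joint's range is limited). The gripper opens to 85 mm and grips with 20 to 120 N. Pads are 22 mm wide; open, the fingers measure 114 mm over their backs; the gripper's body (76 mm by 85 mm) begins 54 mm behind the grasp point. The pads swing forward as they close: fully open they stand 13 mm farther back than shut.
Start: joints at [-1.295, 0.48, 1.596, -0, 1.065, -0.047], TCP at [0.206, -0.616, 0.231] pointing down, gripper open.
Joint ranges: [-2.75, 2.75], [-0.82, 2.05], [0.23, 2.67], [-1.56, 4.7], [0.09, 2.69], [-2.92, 2.92]. Speed limits (rad/s): [1.89, 1.89, 2.39, 3.01, 3.01, 3.01].

INTERFACE

Orientations are given as a unit quaternion [x, y, z, w].
In Python, from bench import manip gives the robot as it stands. The module is installed in compiled form; this text tells all that it offers. Calls block until the motion is done:
- manip.move_to(position, orientation): joint-space move of the TCP to a pose.
- manip.move_linear(position, velocity=0.15, frame=None): straight line of the TCP; frame=None keeps the orientation; velocity is the mean speed in m/s.
- manip.goto_joints(angles): joint-space move.
- manip.release() and manip.grab(strength=None): open the fingers fully, or close them until they stop; strength is the grip in N (None keeps the last).
- manip.dwell(seconds).
- manip.solve_ik(position, orientation): joint angles nearest the present ones, or None.
- manip.sense(): the state.
- manip.snapshot(name): name is "scene" or "top" or "wrist"; returns a dict with "image" (400x640x3 uint8, red, green, blue), "K" (3x3 intrinsics, pixels), "k1" (the pictures are not rectified: a ray, as slopes to the right and down, at radius r is drawn at 1 + k1 r^2 times it, then the intrinsics apply), "R" (3x3) and "t" (3): a world point X has camera coordinates R X + t. Camera axes: x right, y down, z forward; pixel columns grow to the right and rows downward; lengths in m; the calibration is good to about 2 mm. A picture is of the moment at which its call begins. There is no depth.
A pose or a line that the arm cannot do raises manip.PlanningError and nothing moves.
- manip.hand_in(): hands the job in, once; it reports no verdict.
The state is a dict: "time_s": time; "joint_pos": joint angles; "dq": joint speeds; "effort": joint torques, N m; "tcp_pos": TCP position; "eef_rot": TCP orientation; "force": force on the tool from outside, world axes, zero at the start; "moment": the same for the moment, N m; "width": opening from 0.0 (shut) to 1.0 (fully open).
Only numpy, scipy, OpenCV 4.12 (cv2) and the standard library are available. Lean on these libraries where they do the work, as an engineer would, in place of code of your own. Each camera call takes 0.05 s, during which the arm holds its last target.

TASK

Stand the closed square jar, base down, right into the square pocket of the wooden jar block so that it cannot turn. Then unscrew its tight cap anticlockwise until the thread lets go, lift the cap straight off, and stop with it level just above the jar's mouth, about 2 cm clear. Finish while still holding the cap there, with the jar left standing in the pocket and the other things left where they were.

Things in the scene. Friction and masses are not known exactly. Their poses are not given: they have to be found in the camera images.
- jar_mid (a point): Centre of the loose amber glass jar, half-way up on its axis, 40 mm above its base. Square body 58 x 58 mm, 46 mm tall, then a round shoulder to 52 mm and a round neck, 41 mm across (48 over its thread), mouth 75 mm above the base; 80 mm tall with the cap on. z up the jar, x and y square to its flat sides (quarter turns look alike). It starts upright on the worktop.
- cap_mid (a point): Centre of the jar's round ribbed steel screw cap, half-way up: 54 mm across, 22 mm tall, z up. It starts screwed tight, its lower rim 58 mm and its centre 69 mm above the jar's base, with 6 mm of bare neck below the rim. It is clear of the mouth once raised by 17 mm.
- pocket_floor (a point): Centre of the pocket's floor in the wooden jar block, which is screwed to the worktop: block 112 x 112 x 24 mm, floor 9 mm above the worktop, pocket 64 x 64 mm (3 mm play on each side of the jar) and 15 mm deep with a mouth chamfered by 4 mm. z up, x and y square to the pocket's walls (quarter turns look alike).
- jar: The jar: origin at the centre of its base, axes as jar_mid. About 0.42 kg with the cap (0.35 to 0.53). It may be carried by its body or by the tight cap.
- cap: The cap: origin on its axis at its lower rim, z up. Right-hand thread, three starts: anticlockwise from above it lets go after about 50 degrees (60 to 90 is a sure turn; past about 105 the next start lies above its lugs). Let it rise 2 mm or keep it level (the sprung seal then lifts the hand with up to 12 N). Tight: about 0.3 N m, more than the jar's weight on the worktop can brace.
- jar_block: The jar block: origin at the centre of its underside, on the worktop.
- round_tin: Bystander: round tin with a push-on lid, 54 mm across, 85 mm tall. Origin at the centre of its base.
- honey_jar: Bystander: six-sided jar, 68 x 76 mm, 91 mm tall. Origin at the centre of its base.
- steel_pot: Bystander: small open steel pot, 54 mm across, 29 mm tall. Origin at the centre of its base.
- brush: Bystander: pastry brush lying flat, 42 x 205 x 19 mm. Origin under its middle.
- scraper: Bystander: dough scraper lying flat, 104 x 132 x 24 mm. Origin under its middle.
Things that resemble listed ones, but are neither listed nor needed, are in the scene too. Leave any blue or pink look-alike of the cap alone.

How it is judged:
By the outcome, as a careful person would: the job done as asked, in the order asked, and still so for the second after the job is handed in, while the arm keeps its last pose, push and grip.
It also fails if it takes over 42 s, if anything falls off the work surface, if the arm or the gripper's body presses on something with over 40 N, if the wrist force passes 120 N, or if a joint passes its speed limit or range.

## Working session

There is one attempt and no reset: what is moved stays moved. The work goes in short steps, each a Python script; the robot and the scene stay as the last script left them, time stands still between calls to the robot, and variables do not carry over. Pictures are saved under pics/ and viewed, and the job is handed in when it is done.

```bash
mkdir -p pics; ls
cat > h.py <<'E'
import numpy as np, cv2, pickle
from bench import manip
def snap(name,fn):
    s=manip.snapshot(name); pickle.dump(s,open('pics/'+fn+'.pkl','wb'))
    cv2.imwrite('pics/'+fn+'.png',s['image'][:,:,::-1]); return s
def load(fn): return pickle.load(open('pics/'+fn+'.pkl','rb'))
def crop(fn,u0,v0,u1,v1,k,out):
    s=load(fn); im=s['image'][v0:v1,u0:u1,::-1]
    cv2.imwrite('pics/'+out+'.png',cv2.resize(im,None,fx=k,fy=k,interpolation=cv2.INTER_CUBIC))
def ray(s,u,v):
    K=s['K']; x=(u-K[0,2])/K[0,0]; y=(v-K[1,2])/K[1,1]
    a,b=x,y
    for _ in range(30):
        f=1+s['k1']*(a*a+b*b); a,b=x/f,y/f
    R=np.array(s['R']); t=np.array(s['t'])
    return -R.T@t, R.T@np.array([a,b,1.])
def atz(s,u,v,z):
    c,d=ray(s,u,v); return c+d*(z-c[2])/d[2]
def proj(s,X):
    R=np.array(s['R']); c=R@np.array(X)+s['t']; a=c[:2]/c[2]; a=a*(1+s['k1']*(a@a)); K=s['K']
    return np.array([K[0,0]*a[0]+K[0,2],K[1,1]*a[1]+K[1,2]])
E
python3 - <<'E'
from h import *
for n in ['scene','top','wrist']:
    s=snap(n,n+'0'); c=-np.array(s['R']).T@s['t']; print(n,c,s['k1'],s['K'][0,0],np.array(s['R'])[2])
print(manip.sense())
E
```

```text
pics
scene [-0.36744186 -0.73691365  0.66568851] 0.02010933370430462 439.2276256239368 [ 0.68302395  0.57127364 -0.45510955]
top [0.2966399  0.00635738 1.14252195] -0.06237211301058045 414.88421591847117 [ 0.19542972  0.00423838 -0.98070855]
wrist [ 0.27693395 -0.59346606  0.37466245] -0.03058063168901552 290.92771219238153 [-0.27616187 -0.09270486 -0.95662973]
{'time_s': 0.15, 'joint_pos': array([-1.29459910e+00,  4.80705343e-01,  1.59673901e+00,  9.92363869e-06,
        1.06512988e+00, -4.65835803e-02]), 'dq': array([-0.00082671, -0.00194084, -0.00278533, -0.00071054, -0.0003479 ,
        0.00061152]), 'effort': array([ 1.03053412e-04, -9.51151371e+01, -4.30458426e+01, -1.26137875e-04,
        8.11343605e-03, -2.51443623e-05]), 'tcp_pos': array([ 0.20612602, -0.61610237,  0.23080475]), 'eef_rot': array([-0.69788128, -0.1139689 ,  0.69795469, -0.11327868]), 'force': array([ 0.9879878 , -0.12527118, -0.33506003]), 'moment': array([ 0.04730575,  0.00671384, -0.00761398]), 'width': 1.0010275480973188}
```

View pics/top0.png

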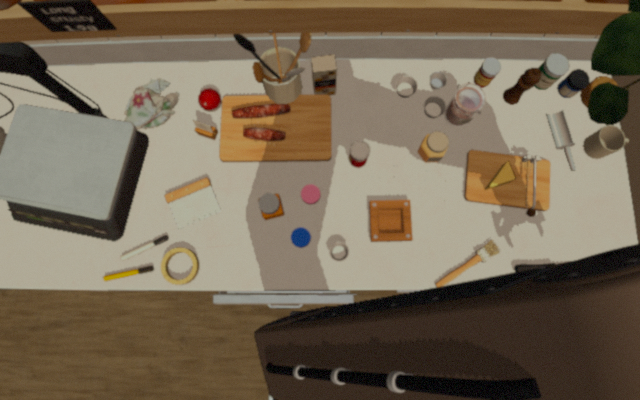

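View pics/scene0.png

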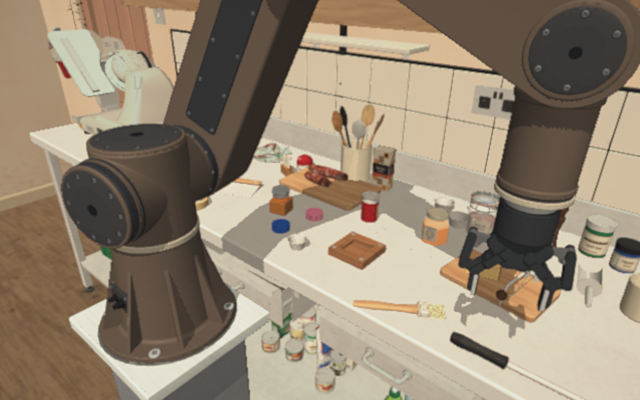

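The jar candidate is at top (271,206): a square amber body with a grey cap. The honey jar at (434,146) is six-sided, the red tin is at (359,153), and blue and pink loose caps lie at (301,237) and (311,194). The block is at (390,220). I'll enlarge these to confirm.

Run:
```python
from h import *
crop('top0',245,180,345,255,8,'c1')
crop('top0',355,185,425,255,8,'c2')
crop('scene0',255,170,395,275,5,'c3')
```

```text
(no output)
```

View pics/c1.png

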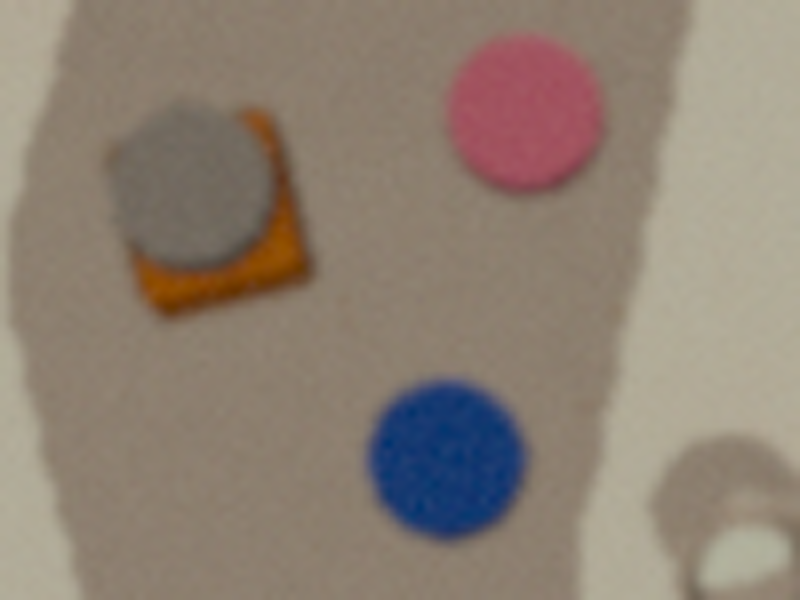

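View pics/c2.png

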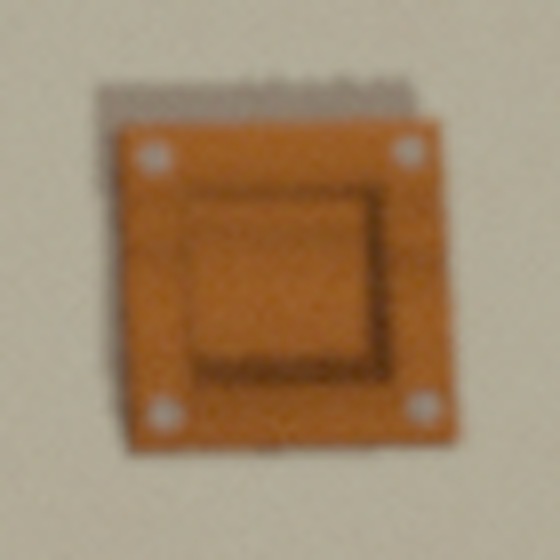

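View pics/c3.png

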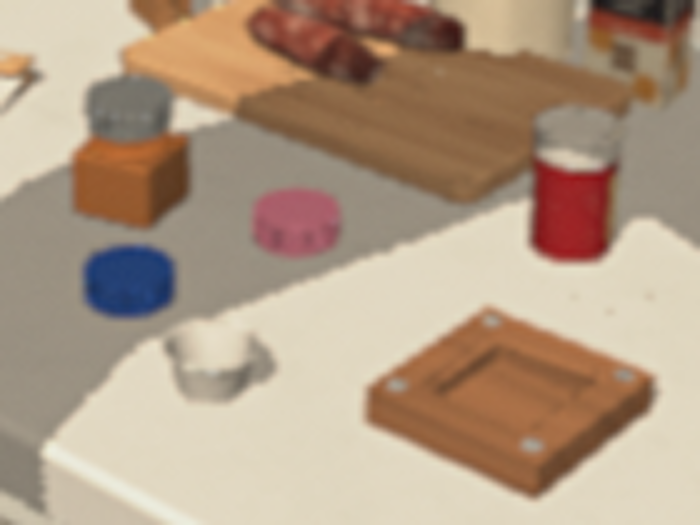

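Run:
```python
from h import *
s=load('top0')
f=lambda o,c0,r0,k=8:((o[0]+.5)/k-.5+c0,(o[1]+.5)/k-.5+r0)
print('cap',atz(s,*f((192,185),245,180),.080))
for p in [(265,108),(308,268),(165,312),(110,155)]:
    print('jar',p,atz(s,*f(p,245,180),.046),atz(s,*f(p,245,180),.0))
B=[]
for p in [(120,122),(440,120),(460,443),(130,450)]:
    x=atz(s,*f(p,355,185),.024); B.append(x); print('blk',x)
for p in [(155,156),(409,151),(425,408),(165,414)]:
    print('screw',atz(s,*f(p,355,185),.024))
B=np.array(B);print(B.mean(0))
s=load('scene0')
for p in [(490,310),(652,380),(535,490),(368,395)]:
    print('scene blk',atz(s,*f(p,255,170,5),.024 if p[1]!=490 else .0))
for p in [(490,320),(625,374),(532,443),(397,384)]:
    print('scene screw',atz(s,*f(p,255,170,5),.024))
print('scene cap',atz(s,*f((129,90),255,170,5),.080))
for p in [(74,155),(142,165),(188,140)]: print('sc jar',atz(s,*f(p,255,170,5),.046))
for p in [(77,210),(140,226),(188,188)]: print('sc jar base',atz(s,*f(p,255,170,5),.0))
```

```text
cap [0.50455946 0.15622929 0.08      ]
jar (265, 108) [0.53759623 0.13676539 0.046     ] [5.47704552e-01 1.42236113e-01 2.22044605e-16]
jar (308, 268) [0.48256478 0.12146942 0.046     ] [0.49036448 0.12629846 0.        ]
jar (165, 312) [0.46796104 0.16924989 0.046     ] [0.4751481  0.17608336 0.        ]
jar (110, 155) [0.52175136 0.18903629 0.046     ] [0.53119497 0.19669982 0.        ]
blk [ 0.52149351 -0.11380194  0.024     ]
blk [ 0.52136991 -0.22418271  0.024     ]
blk [ 0.40996281 -0.22589913  0.024     ]
blk [ 0.408592   -0.11411098  0.024     ]
screw [ 0.50950241 -0.12549368  0.024     ]
screw [ 0.51058404 -0.21297938  0.024     ]
screw [ 0.42194493 -0.21453844  0.024     ]
screw [ 0.42068097 -0.12628702  0.024     ]
[ 0.46535456 -0.16949869  0.024     ]
scene blk [ 0.51681248 -0.11942768  0.024     ]
scene blk [ 0.51498831 -0.22901509  0.024     ]
scene blk [ 0.41926485 -0.22131947  0.        ]
scene blk [ 0.40312257 -0.12266576  0.024     ]
scene screw [ 0.50795934 -0.12594787  0.024     ]
scene screw [ 0.51046789 -0.21470013  0.024     ]
scene screw [ 0.42360677 -0.21484796  0.024     ]
scene screw [ 0.42166228 -0.1276302   0.024     ]
scene cap [0.50730963 0.15657207 0.08      ]
sc jar [0.46778731 0.16700685 0.046     ]
sc jar [0.48584412 0.12556548 0.046     ]
sc jar [0.52975607 0.12802432 0.046     ]
sc jar base [0.4769053  0.17658179 0.        ]
sc jar base [0.48808797 0.13141685 0.        ]
sc jar base [0.54536641 0.14403911 0.        ]
```

```bash
cat >> h.py <<'E'
from scipy.spatial.transform import Rotation as Ro
def quat(a):  # a deg: world yaw of jaw axis
    a=np.radians(a);c,s=np.cos(a),np.sin(a)
    return Ro.from_matrix(np.array([[0,c,s],[0,s,-c],[-1,0,0.]])).as_quat()
def yaw(q):
    y=Ro.from_quat(q).as_matrix()[:,1]; return np.degrees(np.arctan2(y[1],y[0]))
def st():
    s=manip.sense(); print('t %.2f'%s['time_s'],'tcp',s['tcp_pos'].round(4),'yaw %.1f'%yaw(s['eef_rot']),'F',s['force'].round(1),'M',s['moment'].round(2),'w %.3f'%s['width'],'j6 %.2f'%s['joint_pos'][5],'tilt',Ro.from_quat(s['eef_rot']).as_matrix()[:,0].round(3)); return s
E
python3 - <<'E'
from h import *
st()
for nm,p in [('blk',(.466,-.17,.09)),('jar',(.506,.156,.1))]:
    for a in range(-180,180,30):
        q=manip.solve_ik(p,quat(a+ (16 if nm=='jar' else 1))); print(nm,a,None if q is None else q.round(2))
E
```

```text
t 0.15 tcp [ 0.2061 -0.6161  0.2308] yaw -71.5 F [ 1.  -0.1 -0.3] M [ 0.05  0.01 -0.01] w 1.001 j6 -0.05 tilt [-0.     0.001 -1.   ]
blk -180 [-0.41  0.47  2.07 -0.    0.59  2.71]
blk -150 [-0.41  0.47  2.07 -0.    0.59  2.19]
blk -120 [-0.41  0.47  2.07 -0.    0.59  1.67]
blk -90 [-0.41  0.47  2.07 -0.    0.59  1.14]
blk -60 [-0.41  0.47  2.07 -0.    0.59  0.62]
blk -30 [-0.41  0.47  2.07 -0.    0.59  0.1 ]
blk 0 [-0.41  0.47  2.07 -0.    0.59 -0.43]
blk 30 [-0.41  0.47  2.07 -0.    0.59 -0.95]
blk 60 [-0.41  0.47  2.07 -0.    0.59 -1.48]
blk 90 [-0.41  0.47  2.07 -0.    0.59 -2.  ]
blk 120 [-0.41  0.47  2.07 -0.    0.59 -2.52]
blk 150 None
jar -180 None
jar -150 [ 0.24  0.49  1.99 -0.    0.66  2.58]
jar -120 [ 0.24  0.49  1.99 -0.    0.66  2.06]
jar -90 [ 0.24  0.49  1.99 -0.    0.66  1.53]
jar -60 [ 0.24  0.49  1.99 -0.    0.66  1.01]
jar -30 [ 0.24  0.49  1.99 -0.    0.66  0.49]
jar 0 [ 0.24  0.49  1.99 -0.    0.66 -0.04]
jar 30 [ 0.24  0.49  1.99 -0.    0.66 -0.56]
jar 60 [ 0.24  0.49  1.99 -0.    0.66 -1.08]
jar 90 [ 0.24  0.49  1.99 -0.    0.66 -1.61]
jar 120 [ 0.24  0.49  1.99 -0.    0.66 -2.13]
jar 150 [ 0.24  0.49  1.99 -0.    0.66 -2.66]
```

Run:
```python
from h import *
manip.move_to((.42,-.17,.27),quat(1)); st(); snap('wrist','w1')
manip.move_to((.46,.145,.27),quat(16)); st(); snap('wrist','w2')
```

```text
t 1.96 tcp [ 0.4201 -0.1707  0.27  ] yaw 0.9 F [-0.4  0.2 -0.2] M [ 0.01 -0.03 -0.02] w 1.000 j6 -0.47 tilt [ 0. -0. -1.]
t 3.22 tcp [0.4602 0.1442 0.27  ] yaw 16.0 F [ 0.3  0.3 -1. ] M [ 0.02 -0.03 -0.05] w 1.001 j6 -0.04 tilt [-0. -0. -1.]
```

View pics/w1.png

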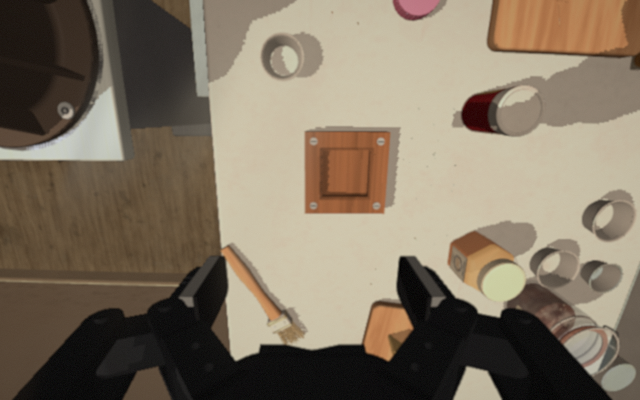

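View pics/w2.png

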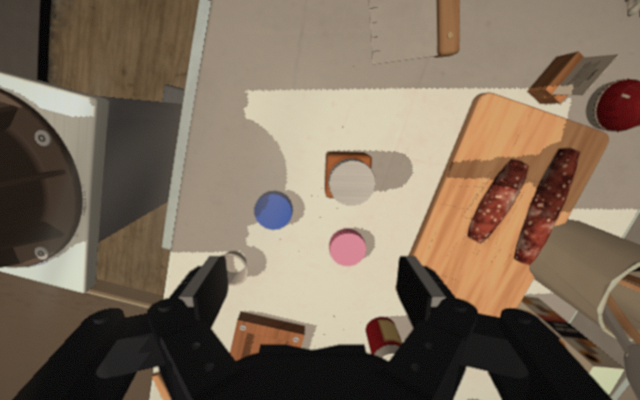

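Both lie clear in the wrist views: the block with its four screws around (345,173), and the jar with its cap at (351,182). I'll enlarge both.

Run:
```python
from h import *
crop('w1',295,120,405,220,7,'d1')
crop('w2',310,140,390,215,8,'d2')
```

```text
(no output)
```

View pics/d1.png

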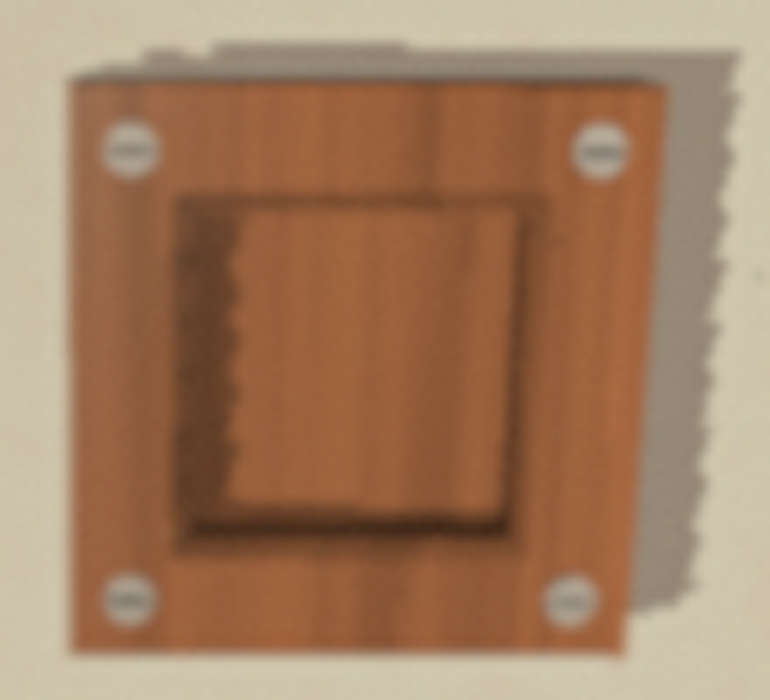

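View pics/d2.png

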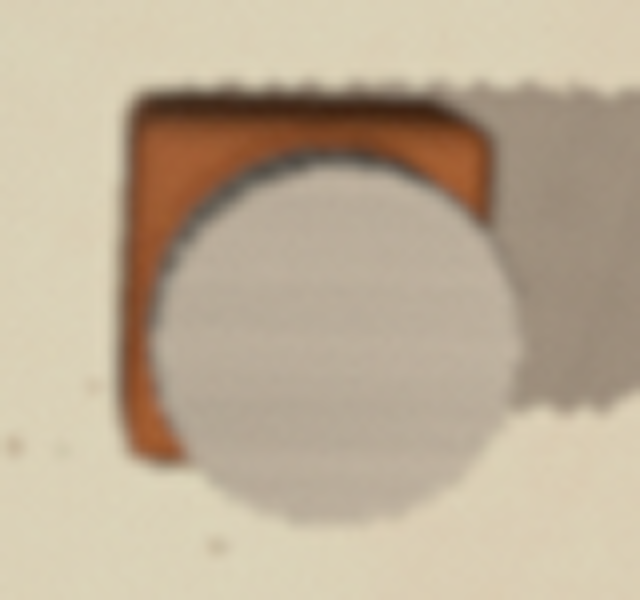

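Run:
```python
from h import *
f=lambda o,c0,r0,k=8:((o[0]+.5)/k-.5+c0,(o[1]+.5)/k-.5+r0)
s=load('w1'); S=[atz(s,*f(p,295,120,7),.024) for p in [(131,149),(600,151),(571,600),(130,599)]]
S=np.array(S);print(S.round(4),S.mean(0)); ang=lambda a,b:np.degrees(np.arctan2(b[1]-a[1],b[0]-a[0]))
print([ang(S[i],S[(i+1)%4])%90 for i in range(4)])
s=load('w2'); print('cap',atz(s,*f((337,343),310,140),.08))
for e,p in [('left',[(137,150),(131,410)]),('top',[(160,118),(440,124)])]:
    P=[atz(s,*f(q,310,140),.046) for q in p]; print(e,P,ang(*P)%90)
# predicted jar corner px for centre c
for c in [(.505,.1565)]:
  for y in (14,16,18):
    o=[]
    for k in (1,-1,):
      for m in (1,-1):
        r=np.radians(y);x=np.array([np.cos(r),np.sin(r)]);yy=np.array([-x[1],x[0]])
        b=np.array(c)+.029*k*x+.029*m*yy
        u=proj(s,[*b,.046]); o.append(((u-[310,140]+.5)*8-.5).round(0))
    print(y,o)
```

```text
[[ 0.4218 -0.1279  0.024 ]
 [ 0.51   -0.1267  0.024 ]
 [ 0.5117 -0.215   0.024 ]
 [ 0.4233 -0.2163  0.024 ]] [ 0.46669876 -0.17147495  0.024     ]
[np.float64(0.8304233073398419), np.float64(1.0580634147527803), np.float64(0.8363077049610581), np.float64(0.9307752701662366)]
cap [0.50545316 0.15635125 0.08      ]
left [array([0.47204239, 0.17123223, 0.046     ]), array([0.48334227, 0.13053512, 0.046     ])] 15.517752865556176
top [array([0.47406155, 0.1770319 , 0.046     ]), array([0.51666976, 0.18833826, 0.046     ])] 14.861313802636646
14 [array([504., 120.]), array([470., 475.]), array([135., 107.]), array([118., 463.])]
16 [array([498., 114.]), array([477., 469.]), array([129., 113.]), array([124., 469.])]
18 [array([492., 107.]), array([483., 463.]), array([122., 120.]), array([130., 475.])]
```

Run:
```python
from h import *
q=quat(15.3); x,y=.5055,.1563
manip.move_to((x,y,.13),q)
manip.move_linear((x,y,.021),velocity=.1); st()
manip.grab(60); st(); 
manip.move_linear((x,y,.085),velocity=.1); st(); snap('scene','s2'); snap('wrist','w3')
crop('s2',225,120,385,240,5,'e1')
```

```text
t 5.15 tcp [0.5059 0.1564 0.0215] yaw 15.3 F [-0.9  0.7 -0.1] M [-0.03  0.06  0.  ] w 1.000 j6 -0.02 tilt [ 0.001  0.    -1.   ]
t 5.55 tcp [0.5057 0.1563 0.0217] yaw 15.3 F [-2.2 -1.3 11.4] M [-0.08  0.43 -0.18] w 0.672 j6 -0.02 tilt [ 0.001  0.    -1.   ]
t 6.34 tcp [0.5052 0.1562 0.0847] yaw 15.3 F [-1.1  0.5 -3.8] M [0.03 0.07 0.02] w 0.660 j6 -0.02 tilt [-0. -0. -1.]
```

View pics/e1.png

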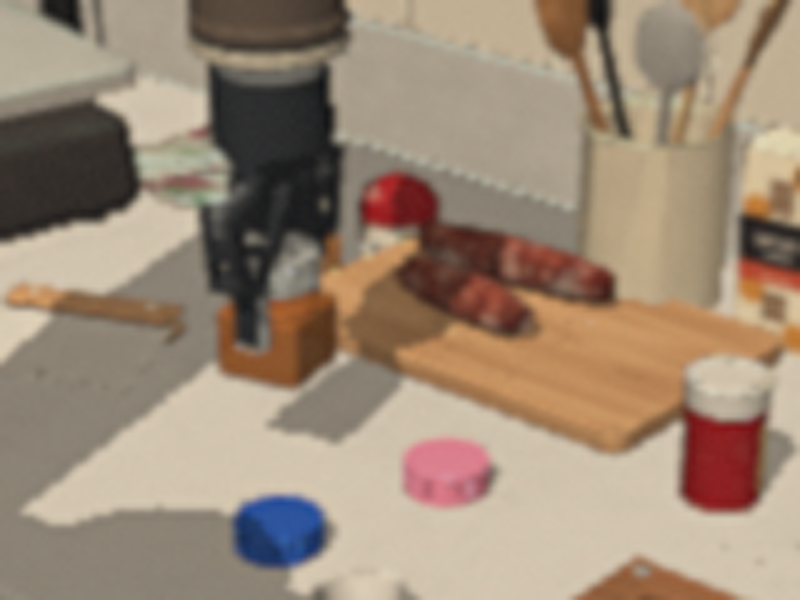

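View pics/w3.png

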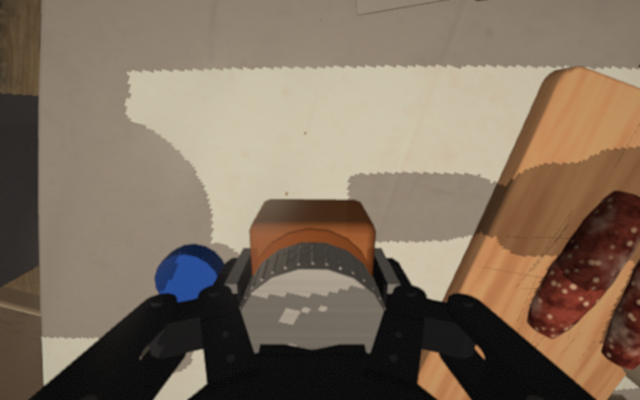

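The wrist view shows the jar square between the pads, with its body at columns 251–375 and its cap at about 312. The scene view shows it lifted level. Next I carry it over the block and look.

Run:
```python
from h import *
manip.move_linear((.4663,-.1708,.085),velocity=.22,frame=quat(.9)) ; st()
manip.move_linear((.4663,-.1708,.054),velocity=.1) ; st()
snap('scene','s3'); snap('wrist','w4'); snap('top','t4')
crop('s3',290,180,430,285,5,'f1');crop('w4',200,150,440,330,3,'f2')
```

```text
t 8.09 tcp [ 0.4662 -0.17    0.085 ] yaw 1.0 F [-1.  -0.  -4.5] M [-0.03  0.02 -0.  ] w 0.666 j6 -0.43 tilt [-0.  0. -1.]
t 8.55 tcp [ 0.4661 -0.1704  0.0538] yaw 0.9 F [-1.2  0.8 -4. ] M [-0.03  0.05 -0.03] w 0.660 j6 -0.43 tilt [-0.001  0.    -1.   ]
```

View pics/f1.png

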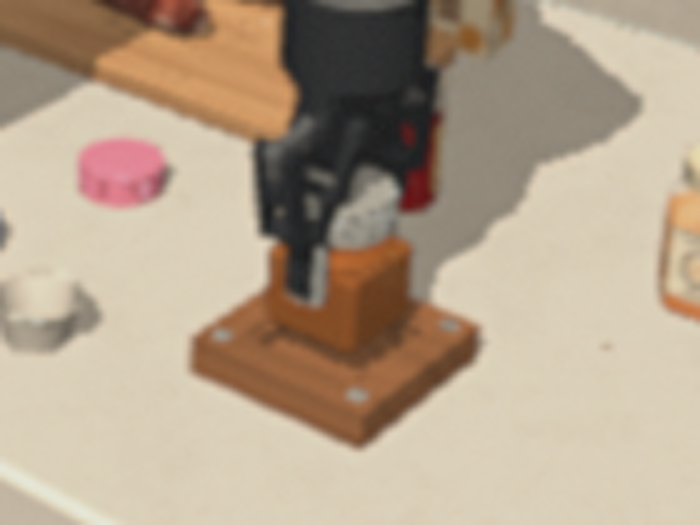

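View pics/f2.png

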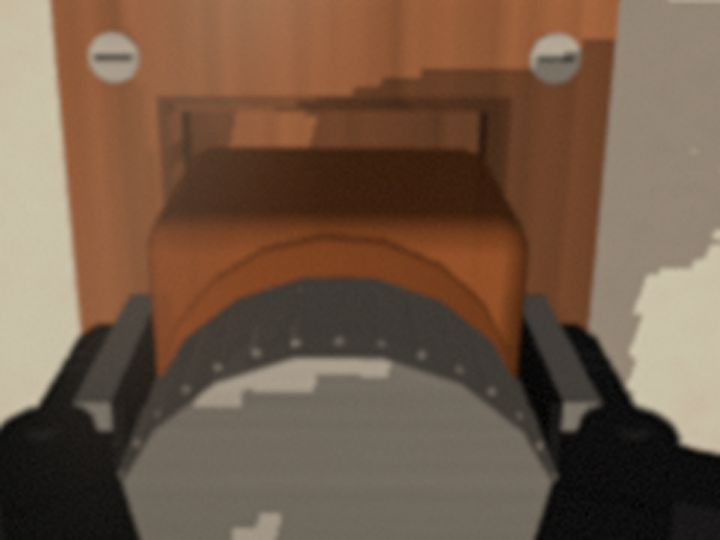

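Run:
```python
from h import *
s=load('w4'); f=lambda o:((o[0]+.5)/3-.5+200,(o[1]+.5)/3-.5+150)
print('base edge',atz(s,*f((337,150)),.033),'top edge',atz(s,*f((337,220)),.079))
print('screws',atz(s,*f((113,58)),.024),atz(s,*f((555,58)),.024))
print('pocket mouth edge',atz(s,*f((335,99)),.024))
```

```text
base edge [ 0.46650959 -0.14413408  0.033     ] top edge [ 0.46643066 -0.1416202   0.079     ]
screws [ 0.42111279 -0.12819579  0.024     ] [ 0.51013714 -0.12667464  0.024     ]
pocket mouth edge [ 0.46596632 -0.13589824  0.024     ]
```

Run:
```python
from h import *
for z in (.043,.036,.0325,.0305):
    manip.move_linear((.4664,-.1712,z),velocity=.06) ; s=st()
    if abs(s['force'][2])>25: break
```

```text
t 9.03 tcp [ 0.4661 -0.1711  0.0426] yaw 0.9 F [-0.1 -0.2 -3.7] M [0.   0.04 0.01] w 0.666 j6 -0.43 tilt [-0.001  0.    -1.   ]
t 9.30 tcp [ 0.4661 -0.1711  0.0356] yaw 0.9 F [-0.1 -0.7 -3.9] M [-0.   -0.02  0.02] w 0.669 j6 -0.43 tilt [-0.001  0.    -1.   ]
t 9.55 tcp [ 0.4663 -0.1711  0.0323] yaw 0.9 F [ 0.3 -0.5 -4.9] M [-0.01 -0.06  0.03] w 0.664 j6 -0.43 tilt [-0.  0. -1.]
t 9.80 tcp [ 0.4666 -0.1713  0.0307] yaw 0.9 F [-1.7  1.   3.2] M [0.03 0.13 0.04] w 0.663 j6 -0.43 tilt [ 0.001 -0.    -1.   ]
```

Run:
```python
from h import *
manip.release(); st()
manip.move_linear((.4664,-.1712,.115),velocity=.15)
manip.move_to((.4664,-.1712,.115),quat(-80)); st(); snap('wrist','w5'); snap('scene','s5'); snap('top','t5')
crop('s5',290,180,430,285,5,'g1');crop('w5',160,120,480,340,2.5,'g2')
```

```text
t 10.20 tcp [ 0.4664 -0.1712  0.0305] yaw 0.9 F [-0.4  1.  -1.2] M [ 0.03 -0.1  -0.07] w 1.000 j6 -0.43 tilt [-0. -0. -1.]
t 12.24 tcp [ 0.4662 -0.1711  0.1145] yaw -79.9 F [ 0.6  0.5 -0.3] M [-0.01 -0.04  0.01] w 1.002 j6 0.98 tilt [-0.001  0.    -1.   ]
```

View pics/g1.png

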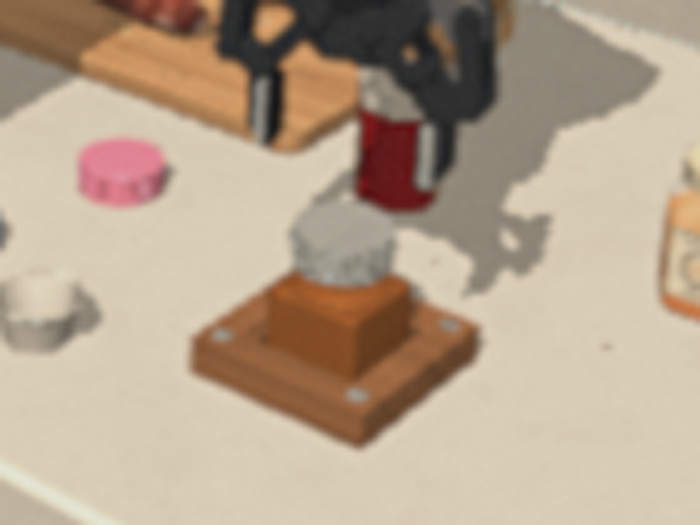

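View pics/g2.png

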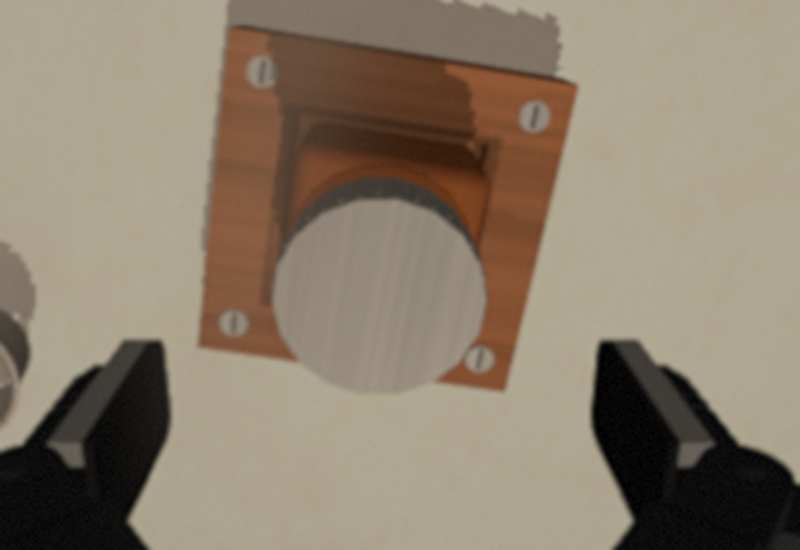

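Run:
```python
from h import *
s=load('w5'); f=lambda o:((o[0]+.5)/2.5-.5+160,(o[1]+.5)/2.5-.5+120)
for p in [(379,296),(272,296),(486,296),(379,198),(379,394)]: print(atz(s,*f(p),.089))
S=np.array([atz(s,*f(p),.024) for p in [(261,72),(535,117),(480,360),(233,323)]]); print(S.mean(0))
```

```text
[ 0.46749372 -0.17162834  0.089     ]
[ 0.46273299 -0.14503389  0.089     ]
[ 0.47222582 -0.19823197  0.089     ]
[ 0.49277763 -0.16712468  0.089     ]
[ 0.43987928 -0.17654671  0.089     ]
[ 0.4654479  -0.17132605  0.024     ]
```

Run:
```python
from h import *
x,y=.4668,-.1716
manip.move_linear((x,y,.061),velocity=.1); st()
manip.grab(80); st(); snap('wrist','w6'); snap('scene','s6')
crop('s6',290,180,430,285,5,'i1')
```

```text
t 13.08 tcp [ 0.4669 -0.1717  0.0612] yaw -80.0 F [-0.1  0.5 -0.6] M [-0.03  0.03  0.03] w 1.001 j6 0.98 tilt [ 0. -0. -1.]
t 13.50 tcp [ 0.4671 -0.1715  0.0617] yaw -80.0 F [-0.4  4.1  9. ] M [0.64 0.05 0.07] w 0.609 j6 0.98 tilt [ 0.001 -0.    -1.   ]
```

View pics/i1.png

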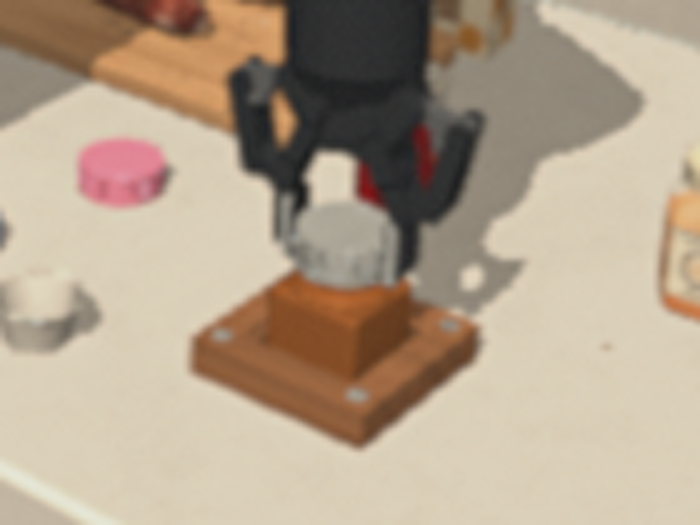

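View pics/w6.png

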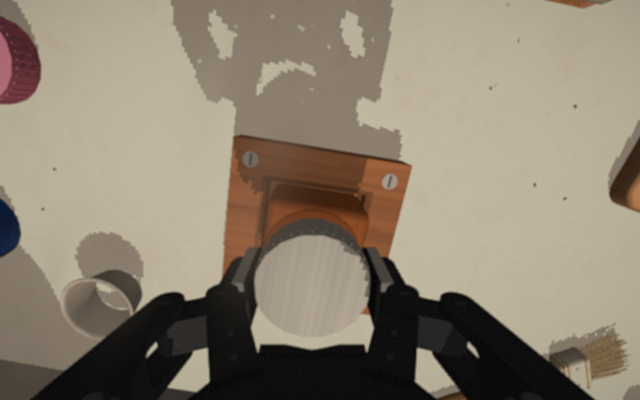

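The cap is gripped evenly. Now I turn it anticlockwise about 82°, since the jar can take up roughly 6–8° of play in the pocket, with a 2 mm rise.

Run:
```python
from h import *
x,y=.4668,-.1716
n=6
for i in range(1,n+1):
    q=manip.solve_ik((x,y,.061+.002*i/n),quat(-80+82*i/n)); 
    manip.goto_joints(q); st()
snap('scene','s7'); snap('wrist','w7'); crop('s7',290,180,430,285,5,'j1')
```

```text
t 13.95 tcp [ 0.4674 -0.1718  0.0621] yaw -66.3 F [-0.7  2.4  7.8] M [ 0.13 -0.05  0.09] w 0.609 j6 0.74 tilt [ 0.001 -0.001 -1.   ]
t 14.30 tcp [ 0.4672 -0.1717  0.0624] yaw -52.6 F [-0.9  2.1  9.3] M [0.13 0.11 0.11] w 0.608 j6 0.51 tilt [ 0.001 -0.    -1.   ]
t 14.65 tcp [ 0.4671 -0.1717  0.0627] yaw -38.9 F [-0.9  1.9  8.9] M [0.17 0.1  0.1 ] w 0.606 j6 0.27 tilt [ 0.001 -0.    -1.   ]
t 15.00 tcp [ 0.4671 -0.1716  0.063 ] yaw -25.3 F [-1.1  2.   8.9] M [0.26 0.1  0.12] w 0.611 j6 0.03 tilt [ 0.001 -0.    -1.   ]
t 15.35 tcp [ 0.467  -0.1716  0.0633] yaw -11.6 F [-1.8  2.4  8.2] M [0.24 0.12 0.13] w 0.608 j6 -0.21 tilt [ 0.001 -0.    -1.   ]
t 15.70 tcp [ 0.467  -0.1716  0.0636] yaw 2.0 F [-2.   1.7  6.8] M [0.39 0.07 0.09] w 0.609 j6 -0.45 tilt [ 0.001 -0.    -1.   ]
```

View pics/j1.png

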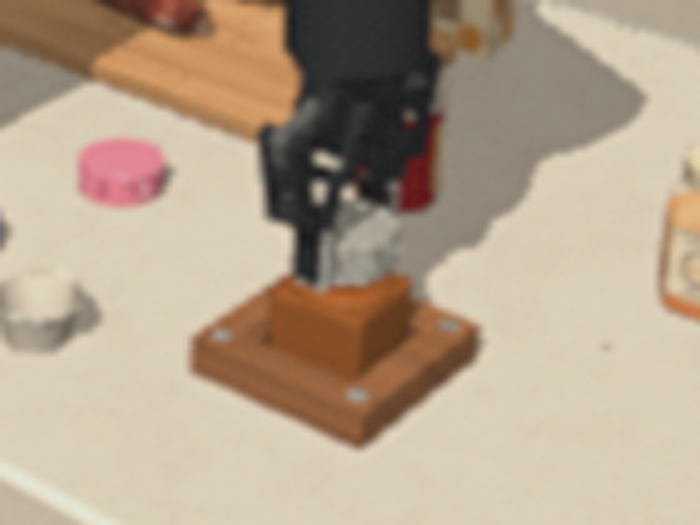

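View pics/w7.png

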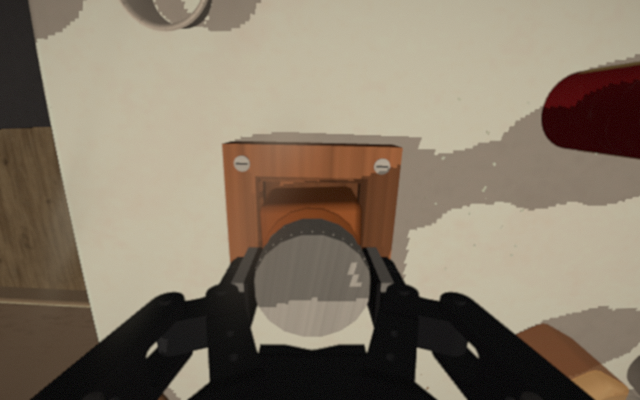

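Run:
```python
from h import *
a=load('w6')['image'][205:345,240:390,::-1];b=load('w7')['image'][205:345,240:390,::-1]
im=np.hstack([a,b]); im=cv2.resize(im,None,fx=2.6,fy=2.6,interpolation=cv2.INTER_CUBIC)
im=cv2.cvtColor(im,cv2.COLOR_BGR2GRAY); im=cv2.createCLAHE(4,(4,4)).apply(im)
cv2.imwrite('pics/k1.png',im)
```

```text
(no output)
```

View pics/k1.png

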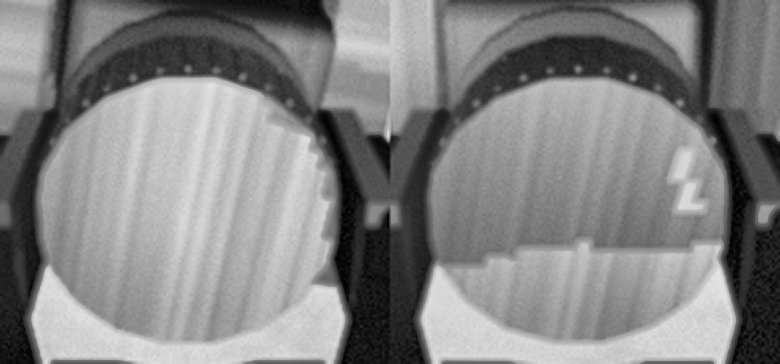

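The brushed streaks keep their angle in the hand, so the cap did not slip. The jar still sits square in the pocket, so the cap has turned about 80° on the thread. Lifting carefully now.

Run:
```python
from h import *
x,y=.4668,-.1716
for z in (.067,.073,.0985):
    manip.move_linear((x,y,z),velocity=.04); s=st()
    if s['force'][2]<-12: print('stop');break
manip.dwell(.3); st()
snap('scene','s8'); snap('wrist','w8'); snap('top','t8'); crop('s8',290,160,430,265,5,'l1')
```

```text
t 16.05 tcp [ 0.4668 -0.1716  0.0674] yaw 2.0 F [-1.2  1.1 -0.4] M [0.18 0.09 0.  ] w 0.611 j6 -0.45 tilt [ 0. -0. -1.]
t 16.35 tcp [ 0.4671 -0.1718  0.0733] yaw 2.0 F [ 0.1  0.4 -1. ] M [-0.    0.03 -0.  ] w 0.609 j6 -0.45 tilt [ 0.001 -0.    -1.   ]
t 17.14 tcp [ 0.4668 -0.1716  0.0985] yaw 2.0 F [-0.4  0.7 -0.1] M [-0.06  0.03  0.01] w 0.612 j6 -0.45 tilt [ 0. -0. -1.]
t 17.44 tcp [ 0.4667 -0.1716  0.0983] yaw 2.0 F [-0.2  0.1 -0.8] M [0.05 0.03 0.  ] w 0.605 j6 -0.45 tilt [-0.  0. -1.]
```

View pics/l1.png

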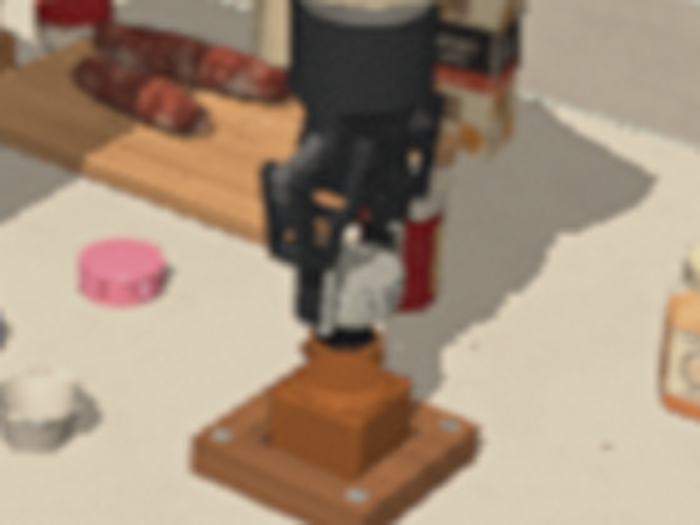

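View pics/w8.png

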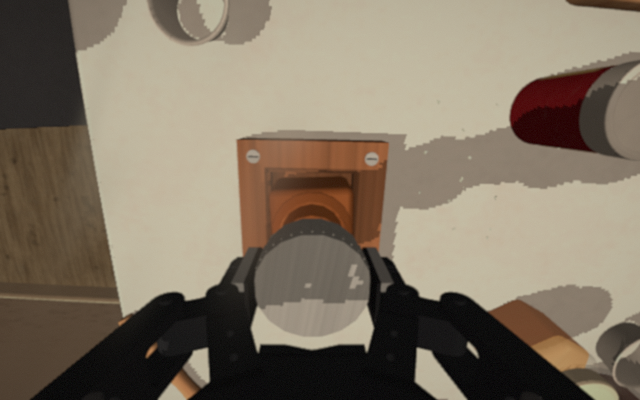

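View pics/t8.png

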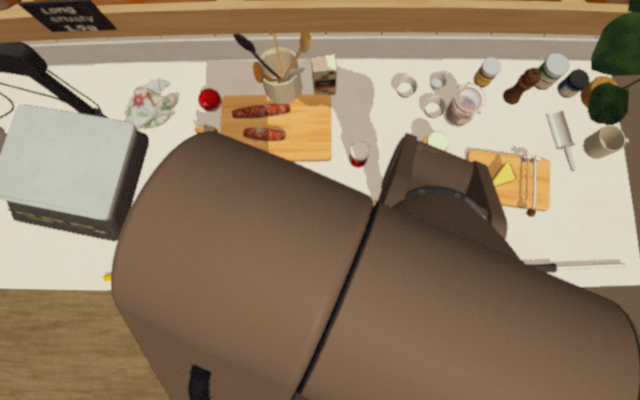

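Run:
```python
from h import *
s=load('s8'); g=lambda p:((proj(s,p)-[290,160]+.5)*5-.5).round(0)
d=np.array([-.68,-.57])/np.hypot(.68,.57)
c=np.array([.4668,-.1716])
for z in (.094,.099,.104,.109): print('rim near',z,g([*(c+d*.027),z]))
print('top near',g([*(c+d*.027),.126]),'mouth near',g([*(c+d*.0205),.084]),'mouth far',g([*(c-d*.0205),.084]))
crop('s8',335,195,385,245,12,'m1')
```

```text
rim near 0.094 [348. 342.]
rim near 0.099 [349. 334.]
rim near 0.104 [349. 325.]
rim near 0.109 [350. 317.]
top near [351. 287.] mouth near [346. 352.] mouth far [340. 313.]
```

View pics/m1.png

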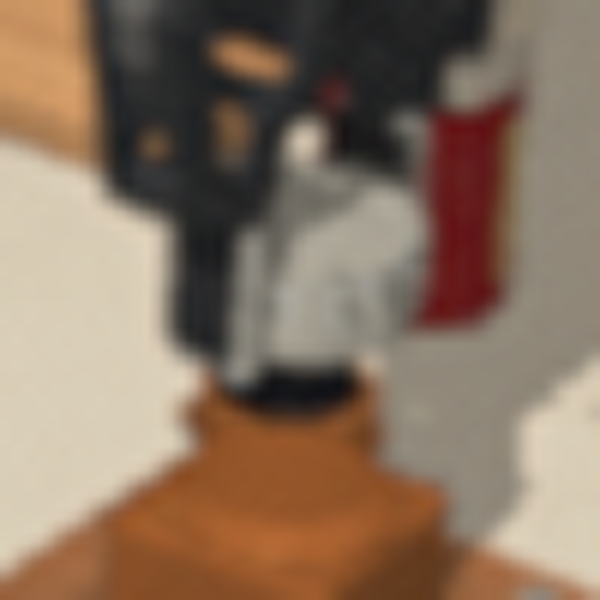

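The rim sits at about z = 0.103 (l1 row 327, where 325 was predicted for 20 mm clear). The dark mouth shows below it, and the jar stands square in the pocket. Handing in.

Run:
```python
from h import *
manip.hand_in(); st()
```

```text
the job is handed in; nothing more can be done
the job is handed in; nothing more can be done
```

I handed the job in with the arm still holding the cap level, about 2 cm above the jar's mouth, and the jar standing square in the pocket. The arm's clock was at about 17.5 s of the 42 s allowed.

- **Placing:** I lifted the jar by its square body, lowered it into the pocket until the downward load reversed, which meant it was seated, then let go and gripped the cap with 80 N.
- **Unscrewing:** I turned the cap about 82° anticlockwise with a 2 mm rise. The streaks on the cap kept their angle in the hand, so it did not slip, and the jar did not turn. The wrist moment read only about 0.1 N m, below the 0.3 N m expected for a tight cap. After that it lifted off with no drag.
- **Last checks:** The rim measured about 19–20 mm above the mouth, with no tilt and steady wrist forces under 1 N. In the last views, the pink cap, the pot and the red tin were where they started. The arm hid some of the other bystanders, and I did not measure those again. I saw no sign that the arm touched any of them.

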